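# Close the gear housing cover over its quarter-turn fastener

### The job

Make the cut-off saw's drive safe by pressing the stop button on the control box fully down and releasing it. Then turn the quarter-turn fastener on the gear housing until its slot lines up with the slot in the cover, and swing the sprung cover down over it and finish while still holding the cover pressed flat against the housing frame: the program ends with the robot pushing on the cover, which would spring open if let go. Leave the bottle, tin, screwdriver and bar offcut where they stand.

Things in the scene. Friction and masses are not known exactly. Their poses are not given: they have to be found in the camera images.
- stop_button (a joint): travel of the stop button: 0 released, 0.006 m fully down; a spring returns it and about 5 N takes it fully down
- stop_button_top (a point): centre of the flat top of the stop button, a black round push button 32 mm across in a dark steel collar, standing 18 mm above the top of a small grey control box (90 x 75 x 50 mm high, fixed to the table) at the robot's right; it is pressed straight down; the point is 68 mm above the table and moves with the button
- housing: green gear housing fixed to the table, 200 (x) x 220 (y) x 70 mm high; origin at the centre of its underside, z up. On its flat top the fastener stands at (0, -0.055, 0.070); an open gear well lies at y -0.02 to 0.075, x within 0.07; the cover's hinge line runs along x at y = 0.095, z = 0.072. Its yaw is within 0.35 rad of the world's
- fastener (a joint): turn of the fastener, rad, counter-clockwise from above positive: 0 when its slot lies along the housing's y axis, in line with the cover's slot and two small steel index marks on the housing top. Range -0.6 to 1.65, no detent or stop at 0; stays where left (friction 0.06 N m). Starts at 0.8 to 1.5. More than about 0.25 from 0 its head blocks the cover
- fastener_head (a point): centre of the top of the fastener's head: a dark steel upright wing 44 long, 14 thick, 24 mm tall, with a black slot line along its top; top 28 mm above the housing's top (98 mm above the table), lower edge 4 mm above it. Own y axis along the slot (the 44 mm length), z up. Grasp from above across the 14 mm; turns about the vertical here
- cover (a joint): angle of the cover, rad: 0 closed flat against the frame, 1.15 fully open (the start). A hinge spring pushes it open at every angle: holding it shut takes about 6 N pressed straight down 170 mm from the hinge line
- cover_hinge (a point): flat aluminium cover plate, 6 mm thick. This point is on the hinge line at mid-length, with the plate's own axes: x along the hinge. The plate spans x -0.085 to 0.085, y -0.190 (free edge) to -0.008, z 0 (underside) to 0.006 (outer face, up when shut). Closed, its axes are parallel to the housing's; it opens by turning about -x, lifting the free edge
- oil_bottle: grey plastic bottle, 60 mm diameter, 150 mm tall, standing, loose; origin at the centre of its underside; leave alone
- grease_tin: closed metal tin, 72 mm diameter, 80 mm tall, standing, loose; origin at the centre of its underside; leave alone
- screwdriver: screwdriver, 200 mm long, lying beyond the housing, loose; origin midway along it on the table; leave alone
- bar_offcut: round steel bar offcut, 44 mm diameter, 50 mm tall, standing, loose; origin at the centre of its underside; leave alone
- cover_slot (a point): centre, on the outer face, of the slot through the cover plate, 24 mm (plate x) by 56 mm (plate y), at (0, -0.150, 0.006) in the plate's frame. It lets the aligned fastener through; when shut, the fastener stands 20 mm proud of the outer face
There are look-alikes about, which are no part of the job. Leave any red look-alike of the part that bears stop_button alone.

How it is judged (in metres and radians):
On the way, in this order (a step that is already met when the one before it is completed fails the run):
1. the stop button is pressed fully down (value of joint stop_button above 0.005 m), for 0.05 s.
2. the stop button is released again (value of joint stop_button below 0.0015 m), for 0.2 s.
3. the fastener's slot is turned in line with the cover's slot, the cover still open (value of joint fastener between -0.22 and 0.22 rad and value of joint cover above 0.5 rad), for 0.2 s.
4. the robot presses the cover flat against the frame over the fastener (value of joint cover below 0.03 rad and contact force between any of the fingers, the arm and cover above 2 N), for 0.2 s.
At the end, for the whole second after the job is handed in: through the last second the robot holds the cover shut by pushing on it with more than 2 N: cover within 0.03 rad of flat (about 5 mm at the free edge), fastener slot within 0.22 rad of the cover's slot, stop button released (all of step 4 and value of joint fastener between -0.22 and 0.22 rad and value of joint stop_button below 0.0015 m); the arm keeps its last pose, push and grip.
It fails at once if a bystander (bottle, tin, screwdriver, bar offcut) is moved by more than 25 mm (distance of any of oil_bottle, grease_tin, screwdriver, bar_offcut from where it was at the start of the episode above 0.025 m).
It also fails if it takes over 58 s, if anything falls off the work surface, if the arm or the gripper's body presses on something with over 40 N, if the wrist force passes 120 N, or if a joint passes its speed limit or range.

### The arm

A 6-joint arm with a two-finger parallel gripper is mounted at the origin on the work surface. World frame = base frame: x ahead of the robot, y to its left, z up, the work surface at z = 0. Lengths are in m, angles in degrees, forces in N, time in s.
With the tool pointing down it reaches from about 0.4 to 0.825 m from the base axis. Payload 7 kg.
Tool frame: the origin (TCP) lies between the finger pads; the fingertips stand 11 mm ahead of it and the grasp point (between the pads) lies 8 mm behind it (r.tcp_to_tips is the distance from the TCP to the fingertips, in m); x points along the fingers, y is the direction in which the jaws open and shut, and the axes are right-handed (so a half turn about x gives the same grasp; the last joint's range is limited). The gripper opens to 88 mm and grips with 3 to 60 N. Pads are 19 mm wide; open, the fingers measure 130 mm over their backs; the gripper's body (78 mm by 193 mm) begins 47 mm behind the grasp point.
Start: joints at [-53.852, 20.546, 0.682, 0, -70.136, -16.507], TCP at [0.227, -0.636, 0.211] pointing down, gripper open.
Joint ranges: [-176.03, 176.03], [-82.01, 121.73], [-58.28, 71.71], [-173.87, 95.51], [-174.79, -0.11], [-173.66, 173.66]. Speed limits (degrees/s): [136.94, 136.94, 172.46, 180, 180, 180].

### API

Orientations are given as [roll, pitch, yaw] about the fixed x, y, z axes, in that order (R = Rz(yaw) Ry(pitch) Rx(roll)).
In Python, from plant import r gives the robot as it stands.
- The arm moves only by the tool arm_command, never from a script. Its argument "plan" is a list of rows, each an object of numbers: "dx", "dy", "dz": the shift along the tool's x, y, z each as a share of 0.02 m, from -1 to 1; "wx", "wy", "wz": the turn, a rotation vector about the tool's x, y, z each as a share of 0.08 rad, from -1 to 1. In form: [{"dx": .., "dy": .., "dz": .., "wx": .., "wy": .., "wz": ..}, ...]. A call has 1 to 20 rows; each row shifts and turns the pose as measured when the row begins, along the tool's axes as they then stand; what a row does not reach is not made up. A row lasts 1/12 s, in which the tool goes at most 41.7 mm and 7.16 degrees, less where a joint would pass 70% of its speed; a pose out of reach is approached as far as the arm can. A call with a number of a shift or a turn outside -1 to 1 is refused whole. A call with a gripper value outside its range is refused whole. "fingers" is the closure, from -1 (fully open) to 1 (shut), so that 0 is half open, set as the call begins (left out, the last holds). The fingers move at their own pace and stop on an object; "force" is the grip in N (left out, the last holds). Time passes only in rows, so rows that do not move let the fingers close. It gives the time, the measured TCP pose, the force and the opening at its end, in the units of the state.
- r.get_state(): the state, without advancing time (a new reading comes with each control period).
- r.capture(name): name is "scene" or "top" or "wrist"; returns (picture, depth): 420x560x3 uint8, red, green, blue; 420x560 float32, m along the optical axis (not along the pixel's ray), 0 where there is no reading.
- r.camera_model(name): a dict with "vertical_fov" (degrees; the focal length in pixels is half the picture's height over the tangent of half this angle, whatever the lens; pixels are square), "cx", "cy" (the principal point, pixels), "R" (3x3) and "t" (3): a world point X has camera coordinates R X + t. Camera axes: x right, y down, z forward; pixel columns grow to the right and rows downward; lengths in m; the calibration is good to about 2 mm. A picture is of the moment at which its call begins: read the wrist's pose just before it. camera_model takes no time and is no camera call; for the wrist camera it gives the pose at the moment of the call.
- r.close_job(): hands the job in, once; it reports no verdict.
Trained networks look in the newest picture that a camera, given by its name, has taken for a name from the list of things; names that differ only in an ending like _2 or _b are one class to them, and where a whole thing is asked for, a point or a joint stands for the part that bears it (a point fixed in the world has none). Each returns a list of dicts, best first, with "score" (0 to 1); they miss things now and then, are a little off and sometimes report something else, mostly with a low value. They report only what shows in the picture. A call takes as long as a camera call. They do not tell look-alikes from the thing itself.
- r.cut_out(camera, query): "mask" (420x560 bool, what is visible of it) and "bbox" ([left, top, width, height] in pixels, round what is visible of it).
- r.spot_point(camera, query): "centre" ([column, row] in pixels: a listed point, or the origin of a listed thing).
The state is a dict: "time_s": time; "joints": joint angles; "qd": joint speeds; "joint_torque": joint torques, N m; "tcp_pos": TCP position; "eef_rot": TCP orientation; "contact_force": force on the tool from outside, world axes, zero at the start; "moment": the same for the moment, N m; "gripper_width": finger opening in m.
Only numpy, scipy, OpenCV 4.12 (cv2) and the standard library are available. Lean on these libraries where they do the work, as an engineer would, in place of code of your own. Each camera call takes 0.05 s, during which the arm holds its last target.

## Working session

There is one attempt and no reset: what is moved stays moved. The work goes in short steps, Python scripts to look and compute and a tool call to move; the robot and the scene stay as the last step left them, time stands still between calls to the robot, and variables do not carry over. Pictures are saved under pics/ and viewed, and the job is handed in when it is done.

Besides the shell and the picture viewer there is one more tool, called after "Call:" as name([rows], argument=value, ...), one row to a line, values as JSON. arm_command: Moves the arm, as the interface text tells. Shift numbers are shares of 0.02 m and turn numbers shares of 0.08 rad, none past 1 either way. Its arguments: {"type":"object","properties":{"plan":{"type":"array","items":{"type":"object","properties":{"dx":{"type":"number"},"dy":{"type":"number"},"dz":{"type":"number"},"wx":{"type":"number"},"wy":{"type":"number"},"wz":{"type":"number"}}}},"fingers":{"type":"number"},"force":{"type":"number"}},"required":["plan"]}

```bash
ls; mkdir -p pics
python3 - <<'E'
from plant import r
import cv2,numpy as np
print(r.get_state())
for n in ("scene","top","wrist"):
    p,d=r.capture(n); cv2.imwrite(f"pics/a_{n}.png",p[:,:,::-1]); np.save(f"pics/a_{n}_d.npy",d); np.save(f"pics/a_{n}_p.npy",p)
    m=r.camera_model(n); print(n,m); np.save(f"pics/a_{n}_m.npy",m,allow_pickle=True)
    for q in ("stop_button_top","fastener_head","cover_hinge","cover_slot","housing"):
        print(q,[(round(float(x['score']),2),np.round(x['centre'],1)) for x in r.spot_point(n,q)][:3])
E
```

```text
pics
{'time_s': 0.0, 'joints': array([-5.38513162e+01,  2.05920981e+01,  6.33299317e-01, -2.16546265e-02,
       -7.01371099e+01, -1.65083875e+01]), 'qd': array([-0.15890892,  0.10015197, -0.02190577,  0.03621276,  0.00306897,
       -0.1120228 ]), 'joint_torque': array([ 1.08488846e-04, -5.82706475e+01,  2.93060589e+01,  6.99741259e+00,
        6.76023628e-03, -2.32443081e-04]), 'tcp_pos': array([ 0.22669169, -0.63523017,  0.21050681]), 'eef_rot': array([ 94.52684291,  89.90195397, 114.15976452]), 'contact_force': array([ 0.80342333, -1.03657661, -0.06167615]), 'moment': array([ 0.01954973, -0.02100012,  0.00559546]), 'gripper_width': 0.08758374940230183}
scene {'vertical_fov': 42.02530814123402, 'cx': 277.6500329536018, 'cy': 210.84659074827144, 'R': array([[ 0.81185   ,  0.58385625,  0.00338453],
       [ 0.44626923, -0.61677705, -0.64840562],
       [-0.37648817,  0.52791852, -0.76128753]]), 't': array([-0.42918802, -0.19066736,  1.5648549 ])}
stop_button_top [(0.65, array([143.9, 320. ])), (0.45, array([201.7, 269.7])), (0.45, array([145. , 231.1]))]
fastener_head [(0.47, array(
[... 458 characters left out ...]
9397209])}
stop_button_top [(0.53, array([369.5, 240.6])), (0.5, array([420.5, 240.2])), (0.49, array([369.6, 298.5]))]
fastener_head [(0.45, array([283.3, 229.4]))]
cover_hinge [(0.6, array([234.6, 230.8]))]
cover_slot [(0.68, array([243.6, 225.8]))]
housing [(0.62, array([264.1, 234.2]))]
wrist {'vertical_fov': 58.34320012159557, 'cx': 279.5466705667116, 'cy': 204.99693603736122, 'R': array([[-3.35316076e-01,  9.42105577e-01, -4.60598291e-04],
       [ 9.04398705e-01,  3.22032228e-01,  2.79925394e-01],
       [ 2.63867602e-01,  9.34469200e-02, -9.60021646e-01]]), 't': array([ 0.67420903, -0.03475634,  0.3896097 ])}
stop_button_top []
fastener_head []
cover_hinge []
cover_slot []
housing []
```

View pics/a_scene.png

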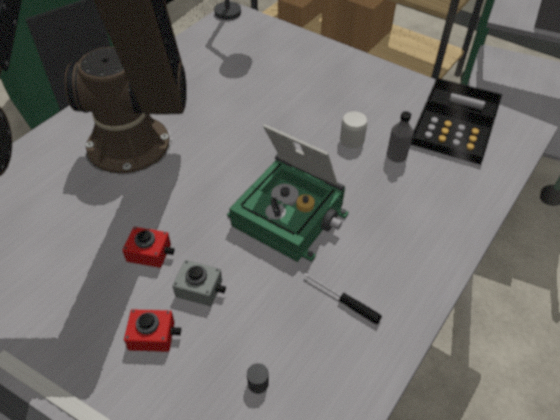

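View pics/a_top.png

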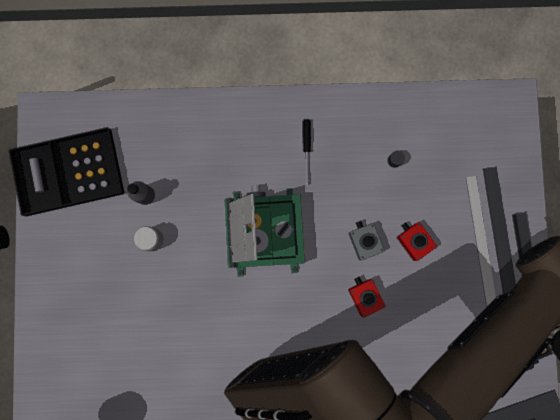

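View pics/a_wrist.png

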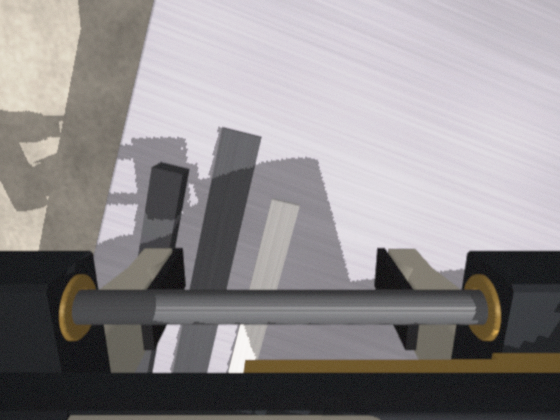

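```bash
cat > h.py <<'E'
import numpy as np
def K(m,H=420): return H/2/np.tan(np.radians(m['vertical_fov'])/2)
def back(m,uv,z):
    f=K(m);uv=np.atleast_2d(uv).astype(float);z=np.asarray(z).reshape(-1)
    c=np.stack([(uv[:,0]-m['cx'])/f*z,(uv[:,1]-m['cy'])/f*z,z],1)
    return (c-m['t'])@m['R']
def proj(m,X):
    c=np.atleast_2d(X)@m['R'].T+m['t'];f=K(m)
    return np.stack([c[:,0]/c[:,2]*f+m['cx'],c[:,1]/c[:,2]*f+m['cy']],1)
def onz(m,uv,z):
    a=back(m,uv,[1.0])[0];o=-m['R'].T@m['t'];s=(z-o[2])/(a[2]-o[2]);return o+s*(a-o)
def cloud(m,d):
    v,u=np.mgrid[:d.shape[0],:d.shape[1]]
    return back(m,np.stack([u.ravel(),v.ravel()],1),d.ravel()).reshape(*d.shape,3)
E
python3 - <<'E'
import numpy as np,cv2
from h import *
for n in("top","scene"):
    m=np.load(f"pics/a_{n}_m.npy",allow_pickle=True).item();d=np.load(f"pics/a_{n}_d.npy");p=np.load(f"pics/a_{n}_p.npy").astype(int)
    C=cloud(m,d)
    # table check
    print(n,"table z",np.median(C[300:310,150:200,2]) if n=="top" else np.median(C[330:340,200:240,2]))
    b={"top":[(369,241)],"scene":[(197,271)]}[n][0]
    w=C[b[1]-25:b[1]+25,b[0]-25:b[0]+25]; ww=w.reshape(-1,3)
    bt=ww[(ww[:,2]>.060)&(ww[:,2]<.08)];print("button top pts",len(bt),bt.mean(0),(bt.min(0)+bt.max(0))/2)
    bx=ww[(ww[:,2]>.045)&(ww[:,2]<.055)];
    if len(bx)>5: print("box",cv2.minAreaRect(bx[:,:2].astype(np.float32)*1000))
    # housing: green
    g=(p[...,1]>p[...,0]+20)&(p[...,1]>p[...,2]+5)
    box=np.zeros_like(g); 
    if n=="top": box[180:285,215:315]=1
    else: box[155:265,220:355]=1
    g&=box.astype(bool)
    gp=C[g]; gp=gp[(gp[:,2]>.06)&(gp[:,2]<.08)]
    rc=cv2.minAreaRect(gp[:,:2].astype(np.float32)*1000);print("housing top",rc,len(gp),np.median(gp[:,2]))
    f={"top":(283,229),"scene":(276,205)}[n]
    w=C[f[1]-20:f[1]+20,f[0]-20:f[0]+20].reshape(-1,3)
    q=w[(w[:,2]>.085)&(w[:,2]<.11)];print("fast",len(q),np.round(q.mean(0),4))
    for k,uv in {"top":{"oil":(140,191),"tin":(147,238),"scr":(308,150),"bar":(397,159)},"scene":{}}[n].items():
        print(k,C[uv[1],uv[0]])
    p8=np.load(f"pics/a_{n}_p.npy")
    x0,y0=f[0]-70,f[1]-60
    cv2.imwrite(f"pics/b_{n}.png",cv2.resize(p8[y0:y0+120,x0:x0+140,::-1],None,fx=5,fy=5,interpolation=cv2.INTER_CUBIC))
E
```

```text
top table z 0.0017687792098310107
button top pts 198 [ 0.48656443 -0.24806426  0.06821397] [ 0.49206323 -0.24478961  0.06988949]
box ((486.8078308105469, -248.95506286621094), (89.51939392089844, 75.17425537109375), 18.962505340576172)
housing top ((524.8504028320312, 48.52033233642578), (198.34910583496094, 218.25694274902344), 1.6844168901443481) 2037 0.07170160288425341
fast 77 [ 0.5266 -0.0063  0.0994]
oil [0.64236085 0.39203028 0.11892128]
tin [0.51211831 0.38332107 0.07782219]
scr [ 0.76568249 -0.08803651  0.025875  ]
bar [ 0.72564886 -0.34783095  0.05309185]
scene table z 0.0011433757005718066
button top pts 313 [ 0.48775467 -0.25106997  0.06798847] [ 0.48448975 -0.24830093  0.06897143]
box ((484.8888244628906, -248.24635314941406), (91.08563232421875, 78.23631286621094), 19.472654342651367)
housing top ((524.1057739257812, 41.94410705566406), (200.56442260742188, 209.3387908935547), 2.143097400665283) 2991 0.07138913627641574
fast 118 [ 0.5278 -0.0092  0.0973]
```

View pics/b_top.png

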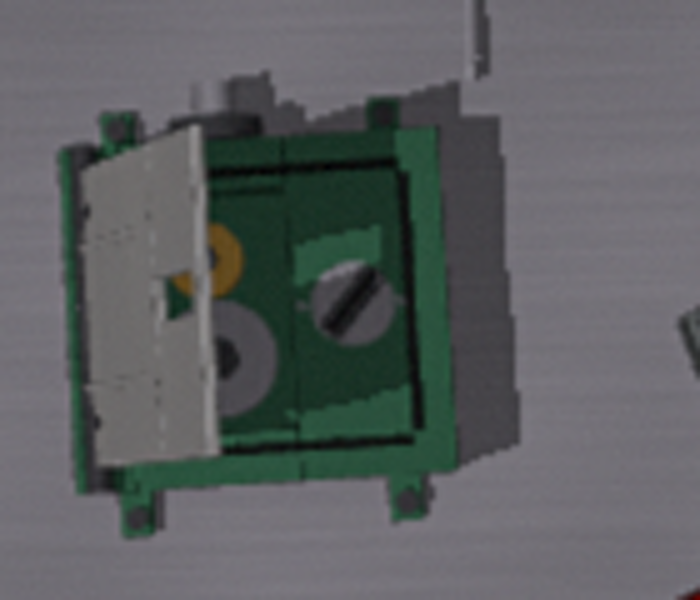

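View pics/b_scene.png

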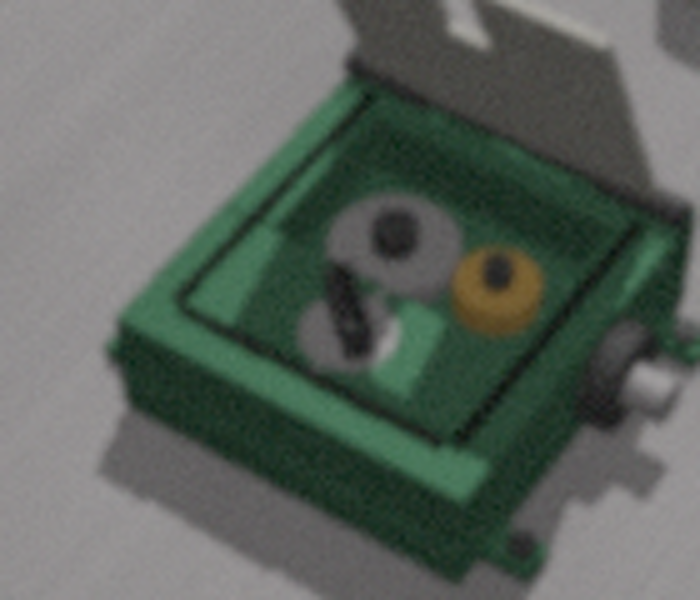

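```bash
cat >> h.py <<'E'
from scipy.spatial.transform import Rotation as Ro
def Rt(s): return Ro.from_euler('xyz',s['eef_rot'],degrees=True).as_matrix()
def plan(s,p,yaw_y=None,down=True):
    """share totals in tool axes to reach p and (jaw direction yaw rad, tool x down)"""
    R=Rt(s); d=R.T@(np.asarray(p)-s['tcp_pos'])
    print("tcp",np.round(s['tcp_pos'],4),"toolY yaw",np.round(np.degrees(np.arctan2(R[1,1],R[0,1])),2),"toolX",np.round(R[:,0],3))
    print("shift shares",np.round(d/.02,2))
    if yaw_y is not None:
        x=np.array([0,0,-1.]);y=np.array([np.cos(yaw_y),np.sin(yaw_y),0]);G=np.stack([x,y,np.cross(x,y)],1)
        print("turn shares",np.round(Ro.from_matrix(R.T@G).as_rotvec()/.08,2))
E
python3 - <<'E'
from plant import r
from h import *
s=r.get_state();R=Rt(s);print(R,r.tcp_to_tips)
m=r.camera_model("wrist");print("cam in tool",R.T@(-m['R'].T@m['t']-s['tcp_pos']))
for a in (2,182): plan(s,[.487,-.2495,.12],np.radians(a))
E
```

```text
[[-5.08411407e-06 -3.36140539e-01  9.41811838e-01]
 [ 8.97693901e-06  9.41811838e-01  3.36140539e-01]
 [-1.00000000e+00  1.01635643e-05 -1.77076571e-06]] 0.011
cam in tool [-0.17260204  0.00098822 -0.07625489]
tcp [ 0.2269 -0.6357  0.2115] toolY yaw 109.64 toolX [-0.  0. -1.]
shift shares [ 4.57 13.81 18.74]
turn shares [23.48 -0.   -0.  ]
tcp [ 0.2269 -0.6357  0.2115] toolY yaw 109.64 toolX [-0.  0. -1.]
shift shares [ 4.57 13.81 18.74]
turn shares [-15.79   0.    -0.  ]
```

Call:
arm_command([
  {"dy":0.69,"dz":0.94},
  {"dy":0.69,"dz":0.94},
  {"dy":0.69,"dz":0.94},
  {"dy":0.69,"dz":0.94},
  {"dy":0.69,"dz":0.94},
  {"dy":0.69,"dz":0.94},
  {"dy":0.69,"dz":0.94},
  {"dy":0.69,"dz":0.94},
  {"dy":0.69,"dz":0.94},
  {"dy":0.69,"dz":0.94},
  {"dy":0.69,"dz":0.94},
  {"dy":0.69,"dz":0.94},
  {"dy":0.69,"dz":0.94},
  {"dy":0.69,"dz":0.94},
  {"dy":0.69,"dz":0.94},
  {"dy":0.69,"dz":0.94},
  {"dy":0.69,"dz":0.94},
  {"dy":0.69,"dz":0.94},
  {"dy":0.69,"dz":0.94},
  {"dy":0.69,"dz":0.94},
], fingers=1, force=20)

```text
schema error: expected keys dx, dy, dz, wx, wy, wz
```

Call:
arm_command([
  {"wx":-1},
  {"wx":-1},
  {"wx":-1},
  {"wx":-1},
  {"wx":-1},
  {"wx":-1},
  {"wx":-1},
  {"wx":-1},
  {"wx":-1},
  {"wx":-1},
  {"wx":-1},
  {"wx":-1},
  {"wx":-1},
  {"wx":-1},
  {"wx":-1},
  {"wx":-0.8},
  {},
])

```text
schema error: expected keys dx, dy, dz, wx, wy, wz
```

Run:
```python
from plant import r
from h import *
import cv2
s=r.get_state(); print(s['time_s'],s['joints'],s['contact_force'],s['gripper_width'])
m=r.camera_model("wrist");p,d=r.capture("wrist"); cv2.imwrite("pics/c_wrist.png",p[:,:,::-1])
print([(round(float(x['score']),2),np.round(x['centre'],1), np.round(onz(m,x['centre'],.068),4)) for x in r.spot_point("wrist","stop_button_top")][:3])
print(proj(m,[.487,-.2495,.068]))
C=cloud(m,d).reshape(-1,3);b=C[(abs(C[:,2]-.069)<.004)&(abs(C[:,0]-.487)<.03)&(abs(C[:,1]+.25)<.03)];print(len(b),b.mean(0) if len(b) else 0,(b.min(0)+b.max(0))/2 if len(b) else 0)
plan(s,[.487,-.2495,.085],np.radians(182))
```

```text
0.9 [-5.38516950e+01  2.05443008e+01  6.79782624e-01 -7.24896320e-05
 -7.01360690e+01 -1.65063719e+01] [ 0.64006872  0.16239593 -0.56082591] 0.08742757852206433
[]
[[521.12811346 506.62224122]]
0 0 0
tcp [ 0.2269 -0.6357  0.2115] toolY yaw 109.64 toolX [-0.  0. -1.]
shift shares [ 6.32 13.81 18.74]
turn shares [-15.79   0.    -0.  ]
```

View pics/c_wrist.png

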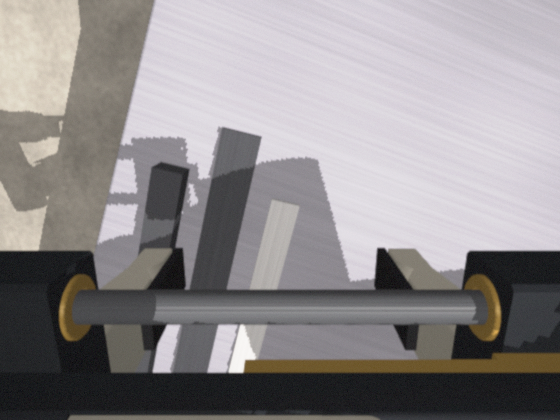

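All six keys are needed; the arm has not moved (same view as before).

Call:
arm_command([
  {"dx":0,"dy":0.69,"dz":0.94,"wx":0,"wy":0,"wz":0},
  {"dx":0,"dy":0.69,"dz":0.94,"wx":0,"wy":0,"wz":0},
  {"dx":0,"dy":0.69,"dz":0.94,"wx":0,"wy":0,"wz":0},
  {"dx":0,"dy":0.69,"dz":0.94,"wx":0,"wy":0,"wz":0},
  {"dx":0,"dy":0.69,"dz":0.94,"wx":0,"wy":0,"wz":0},
  {"dx":0,"dy":0.69,"dz":0.94,"wx":0,"wy":0,"wz":0},
  {"dx":0,"dy":0.69,"dz":0.94,"wx":0,"wy":0,"wz":0},
  {"dx":0,"dy":0.69,"dz":0.94,"wx":0,"wy":0,"wz":0},
  {"dx":0,"dy":0.69,"dz":0.94,"wx":0,"wy":0,"wz":0},
  {"dx":0,"dy":0.69,"dz":0.94,"wx":0,"wy":0,"wz":0},
  {"dx":0,"dy":0.69,"dz":0.94,"wx":0,"wy":0,"wz":0},
  {"dx":0,"dy":0.69,"dz":0.94,"wx":0,"wy":0,"wz":0},
  {"dx":0,"dy":0.69,"dz":0.94,"wx":0,"wy":0,"wz":0},
  {"dx":0,"dy":0.69,"dz":0.94,"wx":0,"wy":0,"wz":0},
  {"dx":0,"dy":0.69,"dz":0.94,"wx":0,"wy":0,"wz":0},
  {"dx":0,"dy":0.69,"dz":0.94,"wx":0,"wy":0,"wz":0},
  {"dx":0,"dy":0.69,"dz":0.94,"wx":0,"wy":0,"wz":0},
  {"dx":0,"dy":0.69,"dz":0.94,"wx":0,"wy":0,"wz":0},
  {"dx":0,"dy":0.69,"dz":0.94,"wx":0,"wy":0,"wz":0},
  {"dx":0,"dy":0.69,"dz":0.94,"wx":0,"wy":0,"wz":0},
], fingers=1, force=20)

```text
time_s: 2.67
tcp_pos: [0.4976, -0.2352, 0.2128]
eef_rot: [-43.7, 89.7, -24.5]
contact_force: [0.4, 0.6, -0.2]
gripper_width: 0.0001
```

Call:
arm_command([
  {"dx":0,"dy":0,"dz":0,"wx":-1,"wy":0,"wz":0},
  {"dx":0,"dy":0,"dz":0,"wx":-1,"wy":0,"wz":0},
  {"dx":0,"dy":0,"dz":0,"wx":-1,"wy":0,"wz":0},
  {"dx":0,"dy":0,"dz":0,"wx":-1,"wy":0,"wz":0},
  {"dx":0,"dy":0,"dz":0,"wx":-1,"wy":0,"wz":0},
  {"dx":0,"dy":0,"dz":0,"wx":-1,"wy":0,"wz":0},
  {"dx":0,"dy":0,"dz":0,"wx":-1,"wy":0,"wz":0},
  {"dx":0,"dy":0,"dz":0,"wx":-1,"wy":0,"wz":0},
  {"dx":0,"dy":0,"dz":0,"wx":-1,"wy":0,"wz":0},
  {"dx":0,"dy":0,"dz":0,"wx":-1,"wy":0,"wz":0},
  {"dx":0,"dy":0,"dz":0,"wx":-1,"wy":0,"wz":0},
  {"dx":0,"dy":0,"dz":0,"wx":-1,"wy":0,"wz":0},
  {"dx":0,"dy":0,"dz":0,"wx":-1,"wy":0,"wz":0},
  {"dx":0,"dy":0,"dz":0,"wx":-1,"wy":0,"wz":0},
  {"dx":0,"dy":0,"dz":0,"wx":-1,"wy":0,"wz":0},
  {"dx":0,"dy":0,"dz":0,"wx":-0.8,"wy":0,"wz":0},
  {"dx":0,"dy":0,"dz":0,"wx":0,"wy":0,"wz":0},
])

```text
time_s: 4.08
tcp_pos: [0.5015, -0.2299, 0.215]
eef_rot: [-108.7, 89.5, -12.9]
contact_force: [-0.3, 0.3, 0.6]
gripper_width: 0.0008
```

Run:
```python
from plant import r
from h import *
import cv2
s=r.get_state(); print(s['time_s'],s['joints'],s['contact_force'],s['gripper_width'])
m=r.camera_model("wrist");p,d=r.capture("wrist"); cv2.imwrite("pics/d_wrist.png",p[:,:,::-1])
print([(round(float(x['score']),2),np.round(x['centre'],1), np.round(onz(m,x['centre'],.068),4)) for x in r.spot_point("wrist","stop_button_top")][:3])
print(proj(m,[.487,-.2495,.068]))
C=cloud(m,d).reshape(-1,3);b=C[(abs(C[:,2]-.069)<.004)&(abs(C[:,0]-.487)<.03)&(abs(C[:,1]+.25)<.03)];print(len(b),b.mean(0) if len(b) else 0,(b.min(0)+b.max(0))/2 if len(b) else 0)
plan(s,[.487,-.2495,.085],np.radians(182))
```

```text
4.0833 [ -4.22250396   8.46933013 -15.18432343   0.08961618 -65.81284754
   9.9239953 ] [-0.26741017  0.3467878   0.55342185] 0.0007590775846848855
[(0.86, array([491.3, 195.9]), array([ 0.3167, -0.2391,  0.068 ])), (0.68, array([301.2, 166.1]), array([ 0.4851, -0.2486,  0.068 ]))]
[[299.14847719 164.85310939]]
1049 [ 0.48300876 -0.24950699  0.07092031] [ 0.48278835 -0.24894486  0.06909551]
tcp [ 0.5015 -0.2299  0.215 ] toolY yaw -174.26 toolX [ 0.009 -0.002 -1.   ]
shift shares [ 6.49  0.88 -0.88]
turn shares [ 0.82 -0.03  0.11]
```

View pics/d_wrist.png

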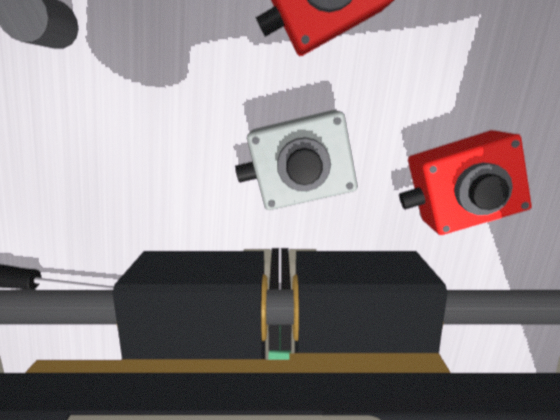

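Call:
arm_command([
  {"dx":1,"dy":0.45,"dz":-0.45,"wx":0.4,"wy":0,"wz":0.05},
  {"dx":1,"dy":0.45,"dz":-0.45,"wx":0.4,"wy":0,"wz":0.05},
  {"dx":1,"dy":0,"dz":0,"wx":0,"wy":0,"wz":0},
  {"dx":1,"dy":0,"dz":0,"wx":0,"wy":0,"wz":0},
  {"dx":1,"dy":0,"dz":0,"wx":0,"wy":0,"wz":0},
  {"dx":0.7,"dy":0,"dz":0,"wx":0,"wy":0,"wz":0},
  {"dx":0,"dy":0,"dz":0,"wx":0,"wy":0,"wz":0},
])

```text
time_s: 4.77
tcp_pos: [0.4867, -0.2511, 0.0991]
eef_rot: [-119.0, 89.5, -28.4]
contact_force: [-0.6, -0.0, 0.5]
gripper_width: 0.0005
```

Run:
```python
from plant import r
from h import *
import cv2
s=r.get_state()
plan(s,[.486,-.249,.077],np.radians(182))
```

```text
tcp [ 0.4867 -0.2511  0.0991] toolY yaw -179.42 toolX [ 0.007 -0.004 -1.   ]
shift shares [1.1  0.04 0.11]
turn shares [-0.31 -0.05  0.09]
```

Call:
arm_command([
  {"dx":0.8,"dy":0.04,"dz":0.1,"wx":0,"wy":0,"wz":0.08},
  {"dx":0.2,"dy":0,"dz":0,"wx":0,"wy":0,"wz":0},
  {"dx":0.2,"dy":0,"dz":0,"wx":0,"wy":0,"wz":0},
  {"dx":0.2,"dy":0,"dz":0,"wx":0,"wy":0,"wz":0},
  {"dx":0.1,"dy":0,"dz":0,"wx":0,"wy":0,"wz":0},
])

```text
time_s: 5.18
tcp_pos: [0.488, -0.2499, 0.0713]
eef_rot: [-145.1, 89.6, -54.8]
contact_force: [0.6, -0.4, 0.5]
gripper_width: 0.0006
```

Call:
arm_command([
  {"dx":0.1,"dy":0,"dz":0,"wx":0,"wy":0,"wz":0},
  {"dx":0,"dy":0,"dz":0,"wx":0,"wy":0,"wz":0},
])

```text
time_s: 5.35
tcp_pos: [0.4887, -0.2501, 0.07]
eef_rot: [-137.3, 89.5, -47.0]
contact_force: [-0.7, 0.2, -0.1]
gripper_width: 0.0004
```

Run:
```python
from plant import r
from h import *
import cv2
s=r.get_state();print(s['contact_force'],s['tcp_pos'])
p,d=r.capture("scene"); cv2.imwrite("pics/e_scene.png",cv2.resize(p[200:340,90:290,::-1],None,fx=4,fy=4))
p,d=r.capture("wrist"); cv2.imwrite("pics/e_wrist.png",p[:,:,::-1])
```

```text
[-0.70326905  0.15008754 -0.1193456 ] [ 0.48868239 -0.25013705  0.0700038 ]
```

View pics/e_scene.png

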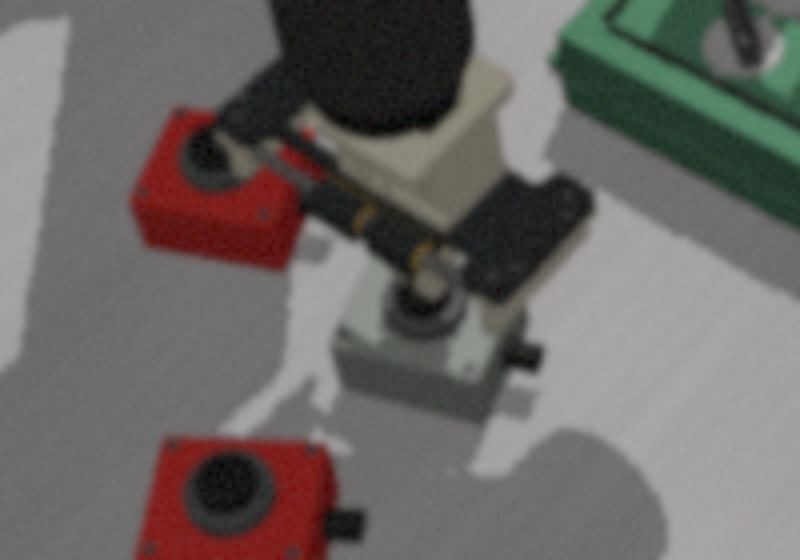

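View pics/e_wrist.png

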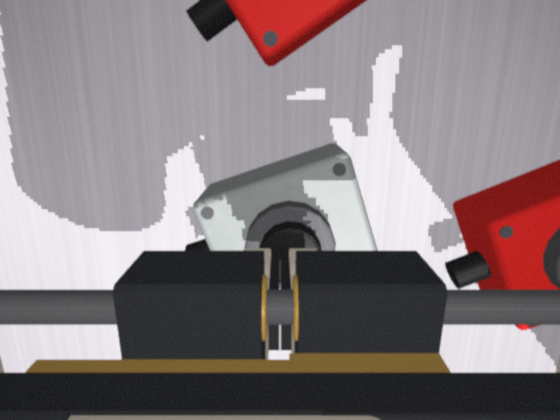

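Call:
arm_command([
  {"dx":0.15,"dy":0,"dz":0,"wx":0,"wy":0,"wz":0},
  {"dx":0.1,"dy":0,"dz":0,"wx":0,"wy":0,"wz":0},
])

```text
time_s: 5.62
tcp_pos: [0.4896, -0.2504, 0.0661]
eef_rot: [-129.4, 89.4, -39.1]
contact_force: [-0.1, -0.4, 0.4]
gripper_width: 0.0008
```

Run:
```python
from plant import r
from h import *
import cv2
s=r.get_state();print(s['contact_force'],s['tcp_pos'],s['joint_torque'])
m=r.camera_model("wrist");p,d=r.capture("wrist"); cv2.imwrite("pics/f_wrist.png",cv2.resize(p[170:300,200:370,::-1],None,fx=4,fy=4))
C=cloud(m,d)
for v in range(225,300,5): print(v,np.round(C[v,[262,268,272,276,284,288,292]]*1000).astype(int).tolist())
```

```text
[-0.14724169 -0.38826573  0.42868095] [ 0.48955273 -0.25039781  0.06609225] [ 2.77744664e-02 -4.68357611e+01  2.31631672e+01  5.51016122e+00
  2.25417600e-03  1.33819431e-03]
225 [[498, -263, 62], [495, -262, 59], [493, -263, 62], [491, -263, 60], [487, -264, 63], [485, -264, 64], [483, -264, 63]]
230 [[498, -260, 61], [495, -261, 62], [493, -261, 62], [491, -262, 66], [487, -264, 69], [485, -264, 70], [483, -264, 69]]
235 [[498, -258, 61], [495, -259, 63], [492, -261, 69], [491, -262, 71], [487, -262, 71], [485, -262, 71], [483, -262, 72]]
240 [[498, -255, 60], [494, -258, 68], [492, -259, 71], [491, -259, 71], [487, -259, 72], [485, -259, 71], [483, -259, 72]]
245 [[498, -253, 61], [494, -256, 70], [492, -257, 72], [491, -257, 71], [487, -256, 71], [485, -257, 72], [483, -257, 72]]
250 [[493, -287, 151], [494, -261, 87], [492, -259, 84], [490, -259, 84], [487, -260, 84], [485, -259, 84], [483, -261, 88]]
255 [[493, -288, 155], [494, -261, 93], [492, -259, 88], [490, -259, 90], [487, -259, 89], [485, -259, 89], [483, -261, 93]]
260 [[492, -288, 158], [493, -261, 98], [492, -259, 94]
[... 282 characters left out ...]
259, 104], [485, -259, 104], [484, -258, 100]]
275 [[492, -286, 162], [493, -254, 99], [491, -259, 109], [490, -259, 108], [487, -259, 108], [485, -259, 108], [484, -255, 100]]
280 [[492, -285, 162], [493, -261, 116], [491, -259, 112], [490, -259, 112], [487, -259, 112], [485, -258, 111], [485, -281, 155]]
285 [[492, -285, 164], [493, -260, 119], [491, -259, 116], [490, -259, 116], [487, -258, 115], [485, -260, 117], [485, -280, 155]]
290 [[492, -283, 164], [491, -281, 159], [490, -281, 160], [489, -282, 161], [487, -281, 160], [486, -281, 159], [485, -281, 160]]
295 [[492, -283, 165], [491, -281, 163], [490, -281, 162], [489, -281, 162], [487, -281, 162], [486, -281, 162], [485, -281, 162]]
```

View pics/f_wrist.png

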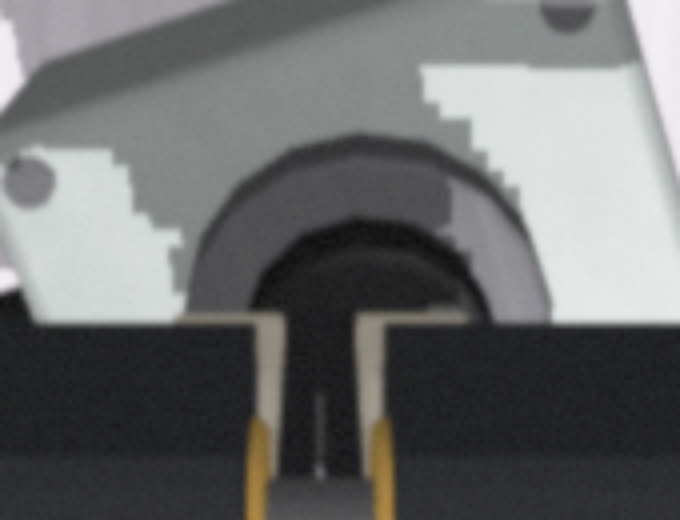

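Call:
arm_command([
  {"dx":0.1,"dy":0.07,"dz":0,"wx":0,"wy":0,"wz":0.1},
  {"dx":0.1,"dy":0.07,"dz":0,"wx":0,"wy":0,"wz":0.05},
])

```text
time_s: 5.83
tcp_pos: [0.4866, -0.2505, 0.0618]
eef_rot: [144.1, 89.5, -125.7]
contact_force: [0.9, 1.0, 0.1]
gripper_width: 0.0007
```

Call:
arm_command([
  {"dx":0.1,"dy":0,"dz":0,"wx":0,"wy":0,"wz":0},
])

```text
time_s: 5.92
tcp_pos: [0.4865, -0.2504, 0.0596]
eef_rot: [141.0, 89.5, -128.7]
contact_force: [0.0, 0.0, -0.0]
gripper_width: 0.0006
```

Run:
```python
from plant import r
from h import *
import cv2
s=r.get_state();print(s['contact_force'],s['tcp_pos'],s['joint_torque'])
m=r.camera_model("scene");p,d=r.capture("scene"); cv2.imwrite("pics/g_scene.png",cv2.resize(p[220:320,150:260,::-1],None,fx=6,fy=6,interpolation=cv2.INTER_CUBIC))
C=cloud(m,d)
print(proj(m,s['tcp_pos']),proj(m,s['tcp_pos']-[0,0,.011]))
print(C[262:280:2,190:206:2,2].round(3))
m=r.camera_model("wrist");p,d=r.capture("wrist"); cv2.imwrite("pics/g_wrist.png",cv2.resize(p[170:300,200:370,::-1],None,fx=4,fy=4))
C=cloud(m,d)
for v in range(240,256,2): print(v,np.round(C[v,[272,276,284,288]]*1000).astype(int).tolist())
print(proj(m,s['tcp_pos']-[0,0,.011]),proj(m,s['tcp_pos']))
```

```text
[ 0.00500342  0.02267353 -0.03555201] [ 0.48650284 -0.2504471   0.0595653 ] [-1.33158788e-03 -4.72349238e+01  2.26641691e+01  5.39198354e+00
 -1.28892059e-01 -7.59957911e-03]
[[195.81428821 275.45075491]] [[196.3627002  278.22053146]]
[[0.164 0.163 0.164 0.167 0.168 0.182 0.183 0.184]
 [0.166 0.163 0.167 0.163 0.157 1.069 0.179 0.184]
 [0.164 0.165 0.162 0.16  0.159 0.141 0.104 0.05 ]
 [0.158 0.159 0.152 0.157 0.158 0.156 0.096 0.063]
 [0.152 0.153 0.147 0.104 0.154 0.16  0.159 0.155]
 [0.081 0.149 0.09  0.096 0.093 0.084 0.157 0.159]
 [0.072 0.075 0.084 0.092 0.09  0.08  0.066 0.156]
 [0.069 0.072 0.071 0.073 0.08  0.068 0.063 0.066]
 [0.068 0.07  0.067 0.066 0.064 0.061 0.06  0.065]]
240 [[489, -262, 72], [487, -262, 71], [484, -262, 72], [482, -262, 71]]
242 [[489, -261, 70], [487, -261, 71], [484, -261, 72], [482, -260, 70]]
244 [[489, -260, 71], [487, -260, 71], [484, -260, 71], [482, -260, 70]]
246 [[489, -259, 71], [487, -259, 72], [484, -259, 71], [482, -259, 72]]
248 [[489, -259, 75], [487, -260, 75], [484, -259, 75], [482, -259, 74]]
250 [[489, -259, 77], [487, -259, 77], [484, -259, 77], [482, -259, 77]]
252 [[489, -259, 78], [487, -260, 80], [484, -260, 80], [482, -259, 79]]
254 [[489, -259, 81], [487, -260, 82], [484, -260, 82], [482, -259, 81]]
[[277.62654458 244.700561  ]] [[277.66450675 253.0464136 ]]
```

View pics/g_scene.png

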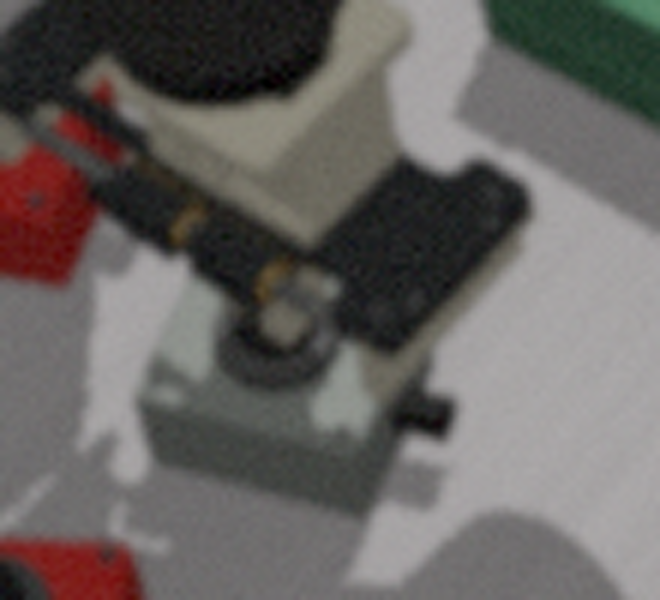

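View pics/g_wrist.png

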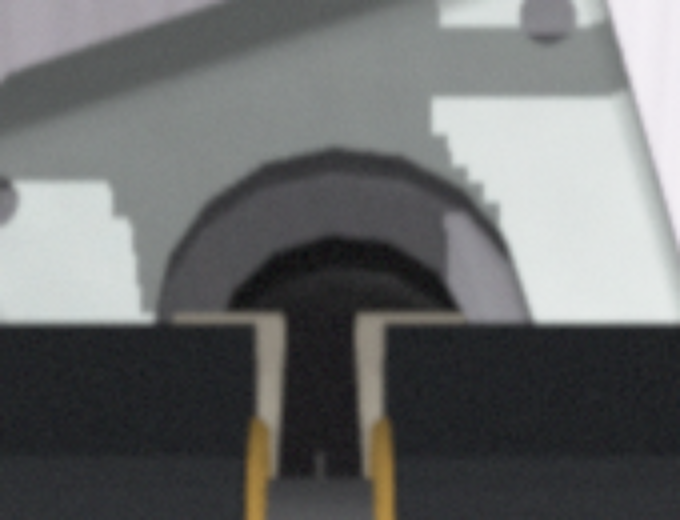

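Run:
```python
from h import *
m=np.load("pics/a_wrist_m.npy",allow_pickle=True).item();d=np.load("pics/a_wrist_d.npy")
C=cloud(m,d)
R=np.array([[0,-.33614,.94181],[0,.94181,.33614],[-1,0,0]]);t=np.array([.2269,-.6357,.2115])
T=(C-t)@R
for c in (140,160,175,180,382,390,400,420):
    print(c,[(v,np.round(T[v,c]*1000).astype(int).tolist()) for v in (244,248,251,254,260,280,300,330)])
```

```text
140 [(244, [181, -140, 68]), (248, [183, -142, 73]), (251, [182, -141, 76]), (254, [-25, -58, -12]), (260, [-31, -56, -12]), (280, [-49, -50, -12]), (300, [-97, -31, -32]), (330, [-61, -47, 0])]
160 [(244, [183, -121, 68]), (248, [-19, -52, -12]), (251, [-21, -51, -11]), (254, [-25, -50, -12]), (260, [-32, -48, -12]), (280, [-46, -44, -10]), (300, [-96, -26, -32]), (330, [-53, -43, 7])]
175 [(244, [212, -114, 80]), (248, [-15, -46, -10]), (251, [-19, -45, -10]), (254, [-22, -44, -10]), (260, [-28, -43, -10]), (280, [-29, -43, -2]), (300, [-96, -23, -31]), (330, [213, -123, 190])]
180 [(244, [212, -109, 80]), (248, [-16, -44, -11]), (251, [-19, -43, -10]), (254, [-18, -43, -9]), (260, [-20, -43, -7]), (280, [-22, -43, 2]), (300, [-96, -22, -31]), (330, [214, -117, 191])]
382 [(244, [213, 113, 81]), (248, [-16, 47, -10]), (251, [-19, 46, -10]), (254, [-22, 45, -10]), (260, [-25, 45, -9]), (280, [-27, 45, 0]), (300, [-97, 24, -32]), (330, [213, 122, 190])]
390 [(244, [213, 122, 81]), (248, [-20, 49, -12]), (251, [-23, 48, -12]), (254, [-23, 48, -11]), (260, [-27, 47, -10]), (280, [-38, 45, -6]), (300, [-95, 26, -31]), (330, [211, 131, 189])]
400 [(244, [213, 133, 81]), (248, [-18, 54, -11]), (251, [-22, 53, -12]), (254, [-26, 52, -12]), (260, [-32, 50, -12]), (280, [-46, 46, -10]), (300, [-97, 28, -32]), (330, [-54, 45, 5])]
420 [(244, [212, 155, 81]), (248, [212, 155, 85]), (251, [214, 156, 90]), (254, [-25, 60, -12]), (260, [-32, 58, -12]), (280, [-49, 52, -12]), (300, [-97, 33, -32]), (330, [-62, 48, 0])]
```

Call:
arm_command([
  {"dx":0.1,"dy":0,"dz":0,"wx":0,"wy":0,"wz":0},
  {"dx":0.1,"dy":0,"dz":0,"wx":0,"wy":0,"wz":0},
])

```text
time_s: 6.18
tcp_pos: [0.4866, -0.2505, 0.0554]
eef_rot: [142.2, 89.5, -127.5]
contact_force: [-0.7, 0.8, 2.5]
gripper_width: 0.0003
```

Call:
arm_command([
  {"dx":0.1,"dy":0,"dz":0,"wx":0,"wy":0,"wz":0},
])

```text
time_s: 6.27
tcp_pos: [0.4866, -0.2505, 0.0533]
eef_rot: [142.5, 89.5, -127.2]
contact_force: [-0.4, 1.0, 4.1]
gripper_width: 0.0005
```

Call:
arm_command([
  {"dx":0.1,"dy":0,"dz":0,"wx":0,"wy":0,"wz":0},
])

```text
time_s: 6.35
tcp_pos: [0.4866, -0.2505, 0.0514]
eef_rot: [143.2, 89.5, -126.5]
contact_force: [-1.5, 1.6, 5.0]
gripper_width: 0.0005
```

Call:
arm_command([
  {"dx":0.1,"dy":0,"dz":0,"wx":0,"wy":0,"wz":0},
])

```text
time_s: 6.43
tcp_pos: [0.4868, -0.2507, 0.0506]
eef_rot: [146.4, 89.5, -123.3]
contact_force: [-10.4, 8.7, 34.5]
gripper_width: 0.0006
```

Call:
arm_command([
  {"dx":0,"dy":0,"dz":0,"wx":0,"wy":0,"wz":0},
])

```text
time_s: 6.52
tcp_pos: [0.4867, -0.2506, 0.0514]
eef_rot: [146.5, 89.5, -123.1]
contact_force: [-2.7, 2.4, 4.6]
gripper_width: 0.0002
```

Call:
arm_command([
  {"dx":-0.3,"dy":0,"dz":0,"wx":0,"wy":0,"wz":0},
  {"dx":-1,"dy":0,"dz":0,"wx":0,"wy":0,"wz":0},
  {"dx":-1,"dy":0,"dz":0,"wx":0,"wy":0,"wz":0},
  {"dx":-1,"dy":0,"dz":0,"wx":0,"wy":0,"wz":0},
  {"dx":-1,"dy":0,"dz":0,"wx":0,"wy":0,"wz":0},
  {"dx":-1,"dy":0,"dz":0,"wx":0,"wy":0,"wz":0},
  {"dx":0,"dy":0,"dz":0,"wx":0,"wy":0,"wz":0},
], fingers=-1)

```text
time_s: 7.1
tcp_pos: [0.4862, -0.2498, 0.1614]
eef_rot: [132.9, 89.4, -136.7]
contact_force: [0.9, -0.4, 0.5]
gripper_width: 0.0416
```

Run:
```python
from plant import r
from h import *
s=r.get_state();print(s['contact_force'],s['gripper_width'],s['time_s'])
plan(s,[.527,-.02,.18],np.radians(182))
```

```text
[ 0.88269754 -0.39178731  0.48498856] 0.041649074256971286 7.1
tcp [ 0.4862 -0.2498  0.1614] toolY yaw -179.64 toolX [-0.008 -0.007 -1.   ]
shift shares [-1.03 -2.11 11.47]
turn shares [-0.36 -0.09 -0.1 ]
```

Call:
arm_command([
  {"dx":-0.2,"dy":-0.2,"dz":1,"wx":-0.04,"wy":-0.01,"wz":-0.01},
  {"dx":-0.2,"dy":-0.2,"dz":1,"wx":-0.04,"wy":-0.01,"wz":-0.01},
  {"dx":-0.2,"dy":-0.2,"dz":1,"wx":-0.04,"wy":-0.01,"wz":-0.01},
  {"dx":-0.2,"dy":-0.2,"dz":1,"wx":-0.04,"wy":-0.01,"wz":-0.01},
  {"dx":-0.2,"dy":-0.2,"dz":1,"wx":-0.04,"wy":-0.01,"wz":-0.01},
  {"dx":-0.2,"dy":-0.2,"dz":1,"wx":-0.04,"wy":-0.01,"wz":-0.01},
  {"dx":-0.2,"dy":-0.2,"dz":1,"wx":-0.04,"wy":-0.01,"wz":-0.01},
  {"dx":-0.2,"dy":-0.2,"dz":1,"wx":-0.04,"wy":-0.01,"wz":-0.01},
  {"dx":-0.2,"dy":-0.2,"dz":1,"wx":-0.04,"wy":-0.01,"wz":-0.01},
  {"dx":-0.2,"dy":-0.2,"dz":1,"wx":0,"wy":0,"wz":0},
  {"dx":0,"dy":0,"dz":0.4,"wx":0,"wy":0,"wz":0},
  {"dx":0,"dy":0,"dz":0,"wx":0,"wy":0,"wz":0},
])

```text
time_s: 8.1
tcp_pos: [0.5235, -0.0321, 0.2017]
eef_rot: [-58.2, 89.8, 33.6]
contact_force: [-0.9, -0.6, -0.3]
gripper_width: 0.0872
```

Run:
```python
from plant import r
from h import *
import cv2
s=r.get_state();print(s['contact_force'],s['gripper_width'],s['time_s'])
m=r.camera_model("wrist");p,d=r.capture("wrist"); cv2.imwrite("pics/h_wrist.png",p[:,:,::-1])
np.save("pics/h_d.npy",d);np.save("pics/h_p.npy",p);np.save("pics/h_m.npy",m,allow_pickle=True)
plan(s,[.527,-.0075,.18],np.radians(182))
print([(round(float(x['score']),2),np.round(x['centre'],1), np.round(onz(m,x['centre'],.098),4)) for x in r.spot_point("wrist","fastener_head")][:3])
C=cloud(m,d).reshape(-1,3);b=C[(abs(C[:,2]-.099)<.004)&(abs(C[:,0]-.527)<.03)&(abs(C[:,1]+.0075)<.03)];
if len(b)>9:
  print(len(b),b.mean(0),cv2.minAreaRect(b[:,:2].astype(np.float32)*1000))
```

```text
[-0.87035461 -0.6244744  -0.29950632] 0.08718777100584582 8.1
tcp [ 0.5235 -0.0321  0.2017] toolY yaw -178.17 toolX [ 0.003  0.002 -1.   ]
shift shares [ 1.09 -0.21  1.22]
turn shares [-0.04  0.03  0.04]
[(0.88, array([276.9, 228.1]), array([ 0.5244, -0.0075,  0.098 ]))]
921 [ 0.5235091  -0.00654157  0.09705386] ((523.3508911132812, -5.965452194213867), (14.000287055969238, 43.917076110839844), 49.83222961425781)
```

View pics/h_wrist.png

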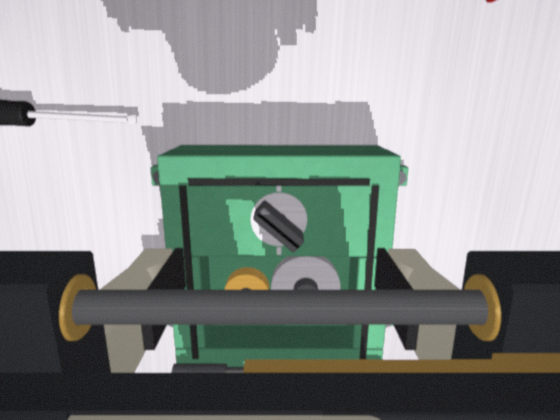

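Call:
arm_command([
  {"dx":0.2,"dy":-0.05,"dz":0.64,"wx":0,"wy":0,"wz":0},
  {"dx":0.5,"dy":-0.05,"dz":0.6,"wx":0,"wy":0,"wz":0},
  {"dx":1,"dy":0,"dz":0,"wx":0,"wy":0,"wz":0},
  {"dx":1,"dy":0,"dz":0,"wx":0,"wy":0,"wz":0},
  {"dx":1,"dy":0,"dz":0,"wx":0,"wy":0,"wz":0},
  {"dx":1,"dy":0,"dz":0,"wx":0,"wy":0,"wz":0},
  {"dx":0.5,"dy":0,"dz":0,"wx":0,"wy":0,"wz":0},
  {"dx":0,"dy":0,"dz":0,"wx":0,"wy":0,"wz":0},
])

```text
time_s: 8.87
tcp_pos: [0.5231, -0.0086, 0.0887]
eef_rot: [-47.3, 89.8, 44.1]
contact_force: [-0.4, -0.1, 0.0]
gripper_width: 0.0876
```

Run:
```python
from plant import r
from h import *
s=r.get_state();print(s['contact_force'],s['gripper_width'],s['time_s'])
plan(s,[.525,-.0065,.067],np.radians(182))
```

```text
[-0.40181743 -0.06523198  0.01139125] 0.08759402280775115 8.8667
tcp [ 0.5231 -0.0086  0.0887] toolY yaw -178.59 toolX [ 0.002  0.002 -1.   ]
shift shares [ 1.09 -0.1   0.1 ]
turn shares [-0.13  0.02  0.02]
```

Call:
arm_command([
  {"dx":0.5,"dy":-0.05,"dz":0.05,"wx":-0.1,"wy":0,"wz":0},
  {"dx":0.45,"dy":-0.05,"dz":0.05,"wx":0,"wy":0,"wz":0},
  {"dx":0,"dy":0,"dz":0,"wx":0,"wy":0,"wz":0},
])

```text
time_s: 9.12
tcp_pos: [0.5242, -0.0067, 0.0676]
eef_rot: [21.2, 89.9, 113.0]
contact_force: [0.7, 0.1, -0.7]
gripper_width: 0.0874
```

Call:
arm_command([
  {"dx":0,"dy":0,"dz":0,"wx":0,"wy":0,"wz":0},
  {"dx":0,"dy":0,"dz":0,"wx":0,"wy":0,"wz":0},
  {"dx":0,"dy":0,"dz":0,"wx":0,"wy":0,"wz":0},
  {"dx":0,"dy":0,"dz":0,"wx":0,"wy":0,"wz":0},
  {"dx":0,"dy":0,"dz":0,"wx":0,"wy":0,"wz":0},
  {"dx":0,"dy":0,"dz":0,"wx":0,"wy":0,"wz":0},
  {"dx":0,"dy":0,"dz":0,"wx":0,"wy":0,"wz":0},
  {"dx":0,"dy":0,"dz":0,"wx":0,"wy":0,"wz":0},
  {"dx":0,"dy":0,"dz":0,"wx":0,"wy":0,"wz":0},
  {"dx":0,"dy":0,"dz":0,"wx":0,"wy":0,"wz":0},
], fingers=1, force=20)

```text
time_s: 9.95
tcp_pos: [0.5251, -0.0072, 0.0705]
eef_rot: [-74.8, 89.9, 17.0]
contact_force: [-1.6, 0.1, 0.5]
gripper_width: 0.027
```

Call:
arm_command([
  {"dx":0.1,"dy":0,"dz":0,"wx":0,"wy":0,"wz":0},
  {"dx":0,"dy":0,"dz":0,"wx":0,"wy":0,"wz":0},
  {"dx":0,"dy":0,"dz":0,"wx":0,"wy":0,"wz":0},
])

```text
time_s: 10.2
tcp_pos: [0.5242, -0.0072, 0.0684]
eef_rot: [-55.5, 89.9, 36.3]
contact_force: [-0.2, -1.0, 1.9]
gripper_width: 0.0139
```

Run:
```python
from plant import r
from h import *
import cv2
s=r.get_state();print(s['contact_force'],s['moment'],s['gripper_width'],s['time_s'],s['tcp_pos'])
for n in ("wrist","top","scene"):
    p,d=r.capture(n)
    c={"wrist":p[150:330,180:380],"top":p[180:280,210:330],"scene":p[140:270,220:360]}[n]
    cv2.imwrite(f"pics/i_{n}.png",cv2.resize(c[:,:,::-1],None,fx=4,fy=4,interpolation=cv2.INTER_CUBIC))
```

```text
[-0.15408067 -1.02132915  1.92057466] [-0.21108478  0.32529345  0.00315737] 0.013944595725535663 10.2 [ 0.52419361 -0.00717596  0.06838117]
```

View pics/i_wrist.png

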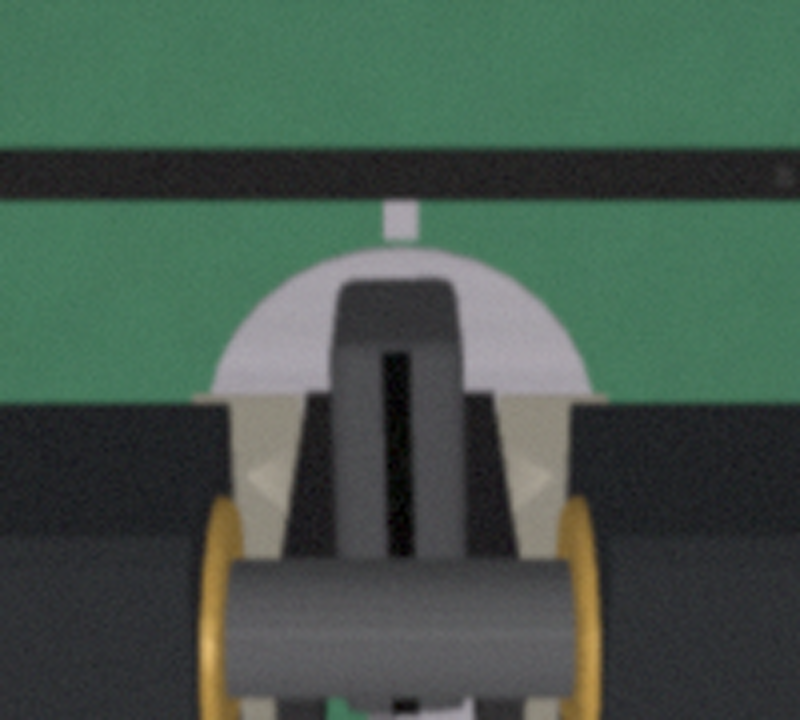

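View pics/i_scene.png

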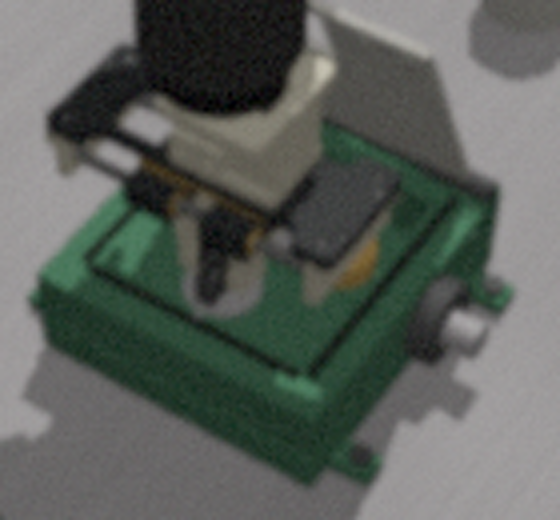

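Call:
arm_command([
  {"dx":0,"dy":0,"dz":0,"wx":0,"wy":0,"wz":0},
  {"dx":0,"dy":0,"dz":0,"wx":0,"wy":0,"wz":0},
  {"dx":0,"dy":0,"dz":0,"wx":0,"wy":0,"wz":0},
  {"dx":0,"dy":0,"dz":0,"wx":0,"wy":0,"wz":0},
  {"dx":0,"dy":0,"dz":0,"wx":0,"wy":0,"wz":0},
  {"dx":0,"dy":0,"dz":0,"wx":0,"wy":0,"wz":0},
  {"dx":-0.5,"dy":0,"dz":-0.1,"wx":0,"wy":0,"wz":0},
  {"dx":-1,"dy":0,"dz":-0.1,"wx":0,"wy":0,"wz":0},
  {"dx":-1,"dy":0,"dz":-0.1,"wx":0,"wy":0,"wz":0},
  {"dx":-1,"dy":0,"dz":-0.1,"wx":0,"wy":0,"wz":0},
  {"dx":-1,"dy":0,"dz":-0.1,"wx":0,"wy":0,"wz":0},
  {"dx":-1,"dy":0,"dz":-0.1,"wx":0,"wy":0,"wz":0},
  {"dx":-1,"dy":0,"dz":-0.1,"wx":0,"wy":0,"wz":0},
  {"dx":-1,"dy":0,"dz":0,"wx":0,"wy":0,"wz":0},
  {"dx":-1,"dy":0,"dz":0,"wx":0,"wy":0,"wz":0},
  {"dx":-1,"dy":0,"dz":0,"wx":0,"wy":0,"wz":0},
  {"dx":-1,"dy":0,"dz":0,"wx":0,"wy":0,"wz":0},
], fingers=-1)

```text
time_s: 11.77
tcp_pos: [0.5215, -0.0244, 0.2917]
eef_rot: [104.8, 89.9, -163.4]
contact_force: [0.8, 0.5, -0.1]
gripper_width: 0.0877
```

Run:
```python
from plant import r
from h import *
import cv2
s=r.get_state();print(s['contact_force'],s['gripper_width'],s['time_s'],s['joints'])
plan(s,[.522,.125,.285],np.radians(181.8))
m=r.camera_model("wrist");p,d=r.capture("wrist");cv2.imwrite("pics/j_wrist.png",p[:,:,::-1])
C=cloud(m,d).reshape(-1,3);b=C[(abs(C[:,2]-.099)<.004)&(abs(C[:,0]-.527)<.03)&(abs(C[:,1]+.0075)<.03)]
if len(b)>9: print(b.mean(0),cv2.minAreaRect(b[:,:2].astype(np.float32)*1000))
m=np.load("pics/a_top_m.npy",allow_pickle=True).item();d=np.load("pics/a_top_d.npy");C=cloud(m,d).reshape(-1,3)
q=C[(abs(C[:,0]-.525)<.09)&(C[:,1]<.2)&(C[:,1]>.04)&(C[:,2]>.11)&(C[:,2]<.3)];print(len(q),q.min(0),q.max(0))
A=np.c_[q[:,:2],np.ones(len(q))];print(np.linalg.lstsq(A,q[:,2],rcond=None)[0])
```

```text
[ 0.78107552  0.49110614 -0.11976997] 0.087651885724274 11.7667 [ 1.88733201e+01  3.54936343e+00 -1.07336285e+01 -5.74809313e-03
 -7.58562803e+01 -1.71271069e+01]
tcp [ 0.5215 -0.0244  0.2917] toolY yaw -178.26 toolX [-0.002 -0.001 -1.   ]
shift shares [ 0.33 -0.25  7.47]
turn shares [-0.01 -0.01 -0.03]
[ 0.52323059 -0.00648356  0.09702884] ((523.15478515625, -6.143524169921875), (13.791350364685059, 43.98848342895508), 3.7303919792175293)
1333 [0.4382706  0.06419265 0.11015652] [0.60885136 0.13588933 0.25669223]
[ 0.07253163 -2.16786438  0.36423319]
```

View pics/j_wrist.png

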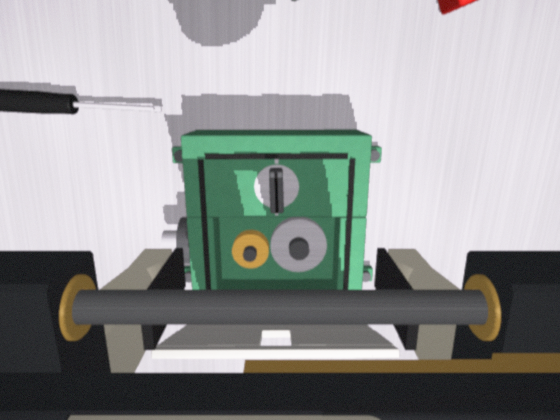

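Call:
arm_command([
  {"dx":0,"dy":-0.03,"dz":1,"wx":0,"wy":0,"wz":0},
  {"dx":0,"dy":-0.03,"dz":1,"wx":0,"wy":0,"wz":0},
  {"dx":0,"dy":-0.03,"dz":1,"wx":0,"wy":0,"wz":0},
  {"dx":0,"dy":-0.03,"dz":1,"wx":0,"wy":0,"wz":0},
  {"dx":0,"dy":-0.03,"dz":1,"wx":0,"wy":0,"wz":0},
  {"dx":0,"dy":-0.03,"dz":1,"wx":0,"wy":0,"wz":0},
  {"dx":0,"dy":-0.03,"dz":1,"wx":0,"wy":0,"wz":0},
  {"dx":0.3,"dy":0,"dz":0.4,"wx":0,"wy":0,"wz":0},
  {"dx":1,"dy":0,"dz":0,"wx":0,"wy":0,"wz":0},
  {"dx":1,"dy":0,"dz":0,"wx":0,"wy":0,"wz":0},
  {"dx":1,"dy":0,"dz":0,"wx":0,"wy":0,"wz":0},
  {"dx":0.3,"dy":0,"dz":0,"wx":0,"wy":0,"wz":0},
  {"dx":0,"dy":0,"dz":0,"wx":0,"wy":0,"wz":0},
])

```text
time_s: 12.9
tcp_pos: [0.5244, 0.1276, 0.2352]
eef_rot: [-76.8, 88.8, 14.9]
contact_force: [-0.3, 0.2, -0.3]
gripper_width: 0.0879
```

Run:
```python
from plant import r
from h import *
import cv2
s=r.get_state();print(s['contact_force'],s['gripper_width'],s['time_s'])
plan(s,[.521,.0905,.2135],np.radians(181.8))
p,d=r.capture("scene");cv2.imwrite("pics/k_scene.png",cv2.resize(p[70:270,180:400,::-1],None,fx=3,fy=3))
```

```text
[-0.28000386  0.24674656 -0.29731713] 0.08787071271076773 12.9
tcp [0.5244 0.1276 0.2352] toolY yaw -178.29 toolX [ 0.02   0.005 -1.   ]
shift shares [ 1.07  0.25 -1.85]
turn shares [-0.02  0.06  0.25]
```

View pics/k_scene.png

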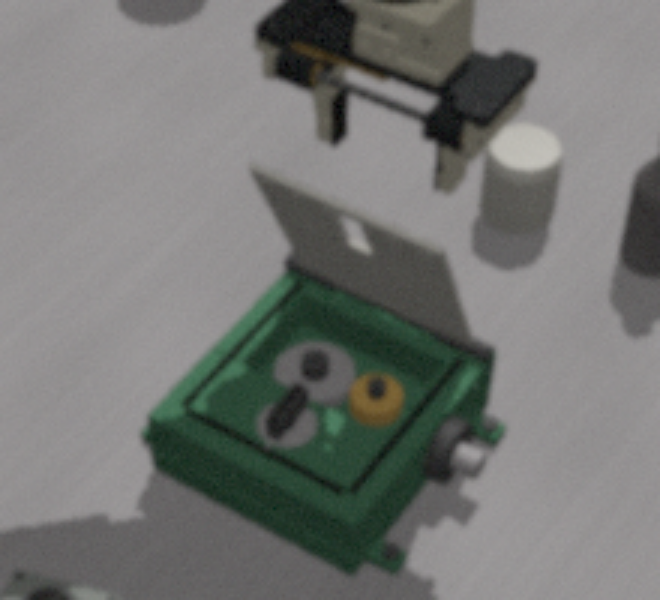

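Call:
arm_command([
  {"dx":0.6,"dy":0.1,"dz":-0.4,"wx":0,"wy":0.06,"wz":0.2},
  {"dx":0.5,"dy":0.1,"dz":-0.5,"wx":0,"wy":0,"wz":0.05},
  {"dx":0,"dy":0.03,"dz":-0.5,"wx":0,"wy":0,"wz":0},
  {"dx":0,"dy":0,"dz":-0.3,"wx":0,"wy":0,"wz":0},
])

```text
time_s: 13.28
tcp_pos: [0.5224, 0.0916, 0.2152]
eef_rot: [-67.7, 89.8, 24.1]
contact_force: [0.3, -0.2, 0.5]
gripper_width: 0.0875
```

Call:
arm_command([
  {"dx":0.25,"dy":0,"dz":-0.6,"wx":0,"wy":0,"wz":0},
  {"dx":0.35,"dy":0,"dz":-0.6,"wx":0,"wy":0,"wz":0},
  {"dx":0.5,"dy":0,"dz":-0.6,"wx":0,"wy":0,"wz":0},
])

```text
time_s: 13.53
tcp_pos: [0.5249, 0.0538, 0.1947]
eef_rot: [-57.3, 89.5, 34.5]
contact_force: [-1.3, 0.7, 4.7]
gripper_width: 0.0875
```

Call:
arm_command([
  {"dx":0.5,"dy":0.05,"dz":-0.6,"wx":0,"wy":0,"wz":0},
  {"dx":0.6,"dy":0.05,"dz":-0.55,"wx":0,"wy":0,"wz":0},
  {"dx":0.65,"dy":0.05,"dz":-0.45,"wx":0,"wy":0,"wz":0.05},
])

```text
time_s: 13.78
tcp_pos: [0.5259, 0.0176, 0.1594]
eef_rot: [-62.6, 89.3, 29.2]
contact_force: [0.5, 0.6, 6.1]
gripper_width: 0.0875
```

Call:
arm_command([
  {"dx":0.65,"dy":0.06,"dz":-0.35,"wx":0,"wy":0,"wz":0.05},
  {"dx":0.65,"dy":0.06,"dz":-0.3,"wx":0,"wy":0,"wz":0.05},
  {"dx":0.6,"dy":0.05,"dz":-0.25,"wx":0,"wy":0,"wz":0.05},
])

```text
time_s: 14.03
tcp_pos: [0.5266, -0.0051, 0.1206]
eef_rot: [-53.3, 89.5, 38.4]
contact_force: [1.3, 6.6, 4.6]
gripper_width: 0.0874
```

Run:
```python
from plant import r
from h import *
import cv2
s=r.get_state();print(s['contact_force'],s['time_s'])
plan(s,[.524,-.0125,.067],np.radians(181.8))
p,d=r.capture("scene");cv2.imwrite("pics/l_scene.png",cv2.resize(p[70:270,180:400,::-1],None,fx=3,fy=3))
```

```text
[1.32120279 6.63144399 4.57713939] 14.0333
tcp [ 0.5266 -0.0051  0.1206] toolY yaw -178.24 toolX [ 0.007  0.006 -1.   ]
shift shares [ 2.68  0.16 -0.38]
turn shares [-0.01  0.07  0.1 ]
```

View pics/l_scene.png

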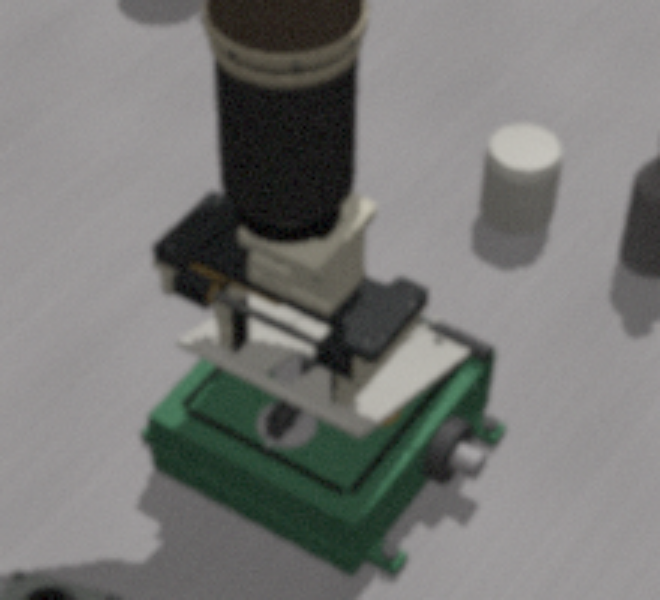

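Call:
arm_command([
  {"dx":0.6,"dy":0.06,"dz":-0.1,"wx":0,"wy":0.03,"wz":0.05},
  {"dx":0.6,"dy":0.06,"dz":-0.08,"wx":0,"wy":0.03,"wz":0.05},
  {"dx":0.6,"dy":0.05,"dz":-0.05,"wx":0,"wy":0,"wz":0.05},
])

```text
time_s: 14.33
tcp_pos: [0.5257, -0.0149, 0.0842]
eef_rot: [173.9, 89.8, -94.4]
contact_force: [0.1, 0.2, 7.9]
gripper_width: 0.0877
```

Call:
arm_command([
  {"dx":0.35,"dy":0.03,"dz":0.05,"wx":0,"wy":0,"wz":0},
  {"dx":0.25,"dy":0.03,"dz":0.05,"wx":0,"wy":0,"wz":0},
])

```text
time_s: 14.5
tcp_pos: [0.5258, -0.0164, 0.072]
eef_rot: [-166.7, 89.6, -74.9]
contact_force: [1.6, -3.5, 7.1]
gripper_width: 0.0877
```

Call:
arm_command([
  {"dx":0.15,"dy":0,"dz":0,"wx":0,"wy":0,"wz":0},
])

```text
time_s: 14.58
tcp_pos: [0.526, -0.0172, 0.0688]
eef_rot: [-163.8, 89.6, -72.0]
contact_force: [-1.6, 6.0, 6.9]
gripper_width: 0.0877
```

Call:
arm_command([
  {"dx":0.1,"dy":0,"dz":0.05,"wx":0,"wy":0,"wz":0},
])

```text
time_s: 14.67
tcp_pos: [0.526, -0.0172, 0.0668]
eef_rot: [-164.8, 89.6, -73.0]
contact_force: [-0.3, -0.5, 6.8]
gripper_width: 0.0875
```

Call:
arm_command([
  {"dx":0.1,"dy":0,"dz":0,"wx":0,"wy":0,"wz":0},
])

```text
time_s: 14.75
tcp_pos: [0.5261, -0.0176, 0.0649]
eef_rot: [-161.4, 89.5, -69.6]
contact_force: [-1.4, 5.2, 6.3]
gripper_width: 0.0877
```

Call:
arm_command([
  {"dx":0.1,"dy":0,"dz":0,"wx":0,"wy":0,"wz":0},
])

```text
time_s: 14.83
tcp_pos: [0.5261, -0.0179, 0.063]
eef_rot: [-157.7, 89.6, -65.9]
contact_force: [-3.6, 7.0, 16.8]
gripper_width: 0.0881
```

Run:
```python
from plant import r
from h import *
import cv2
s=r.get_state();print(s['contact_force'],s['moment'],s['time_s'],s['tcp_pos'])
p,d=r.capture("scene");cv2.imwrite("pics/m_scene.png",cv2.resize(p[120:270,210:370,::-1],None,fx=4,fy=4))
m=r.camera_model("wrist");p,d=r.capture("wrist");cv2.imwrite("pics/m_wrist.png",p[:,:,::-1])
C=cloud(m,d)
for v in range(150,250,10): print(v,np.round(C[v,[150,200,240,320,360,410]]*1000).astype(int).tolist())
```

```text
[-3.60640041  6.96055718 16.78151423] [ 2.75338538  2.15169627 -0.37503263] 14.8333 [ 0.52611548 -0.01787149  0.0630223 ]
150 [[608, -58, 0], [577, -59, -1], [552, -60, 1], [501, -61, 0], [477, -62, 0], [445, -63, -1]]
160 [[595, -58, 39], [569, -59, 39], [548, -59, 38], [505, -61, 39], [485, -62, 40], [459, -63, 41]]
170 [[586, -58, 67], [563, -59, 67], [545, -60, 68], [508, -61, 67], [490, -61, 68], [468, -62, 68]]
180 [[585, -54, 69], [563, -55, 69], [544, -55, 69], [508, -57, 70], [490, -57, 68], [468, -58, 70]]
190 [[586, -49, 68], [563, -50, 68], [544, -51, 70], [508, -52, 69], [490, -52, 69], [467, -53, 70]]
200 [[586, -45, 69], [563, -45, 69], [545, -46, 69], [508, -47, 69], [490, -48, 70], [467, -49, 70]]
210 [[584, -42, 77], [561, -43, 77], [544, -44, 77], [508, -45, 78], [491, -45, 77], [468, -46, 76]]
220 [[584, -38, 78], [561, -38, 77], [544, -39, 78], [508, -40, 78], [491, -41, 78], [468, -41, 77]]
230 [[584, -33, 77], [562, -33, 75], [544, -34, 77], [508, -35, 77], [490, -36, 77], [468, -37, 79]]
240 [[584, -28, 77], [562, -29, 77], [544, -30, 78], [507, -30, 77], [490, -31, 78], [467, -32, 78]]
```

View pics/m_scene.png

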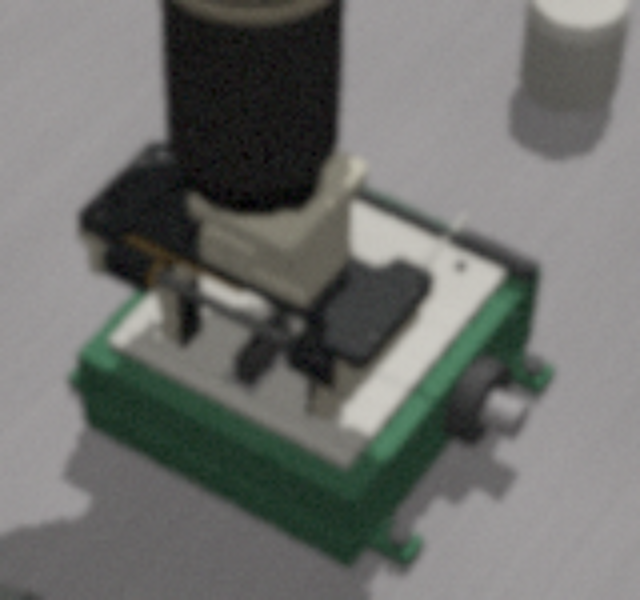

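View pics/m_wrist.png

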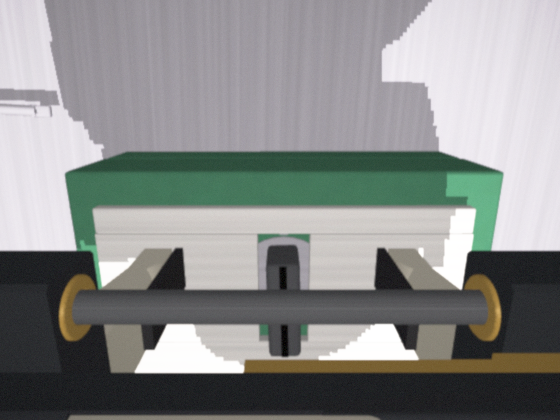

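Run:
```python
from plant import r
for i in range(3):
    s=r.get_state();print(s['contact_force'],s['tcp_pos'],s['time_s']);r.capture("top")
```

```text
[-1.13426691  5.68787328  6.99136024] [ 0.52613679 -0.01777359  0.06324706] 14.9333
[-1.95263254  4.82930111  8.39768968] [ 0.52610746 -0.01779645  0.06322958] 14.9833
[-1.77084824  3.99849767  7.74285802] [ 0.52611678 -0.01777456  0.0632332 ] 15.0333
```

Call:
arm_command([
  {"dx":0.12,"dy":0,"dz":0.0,"wx":0,"wy":0,"wz":0},
  {"dx":0.12,"dy":0,"dz":0.0,"wx":0,"wy":0,"wz":0},
  {"dx":0.12,"dy":0,"dz":0.0,"wx":0,"wy":0,"wz":0},
])

```text
time_s: 15.33
tcp_pos: [0.5264, -0.0179, 0.0629]
eef_rot: [-143.1, 89.5, -51.3]
contact_force: [-9.7, 9.8, 31.5]
gripper_width: 0.0879
```

Run:
```python
from plant import r
from h import *
for i in range(4):
    s=r.get_state();print(s['contact_force'],s['tcp_pos'],s['time_s'])
    m=r.camera_model("wrist");p,d=r.capture("wrist")
C=cloud(m,d)
print(np.median(C[215:245,190:370,2]),[np.median(C[v,190:250,2]) for v in (212,225,240)])
import cv2
m=r.camera_model("top");p,d=r.capture("top");cv2.imwrite("pics/n_top.png",p[:,:,::-1])
```

```text
[-9.6633101   9.76362588 31.54553717] [ 0.52636515 -0.01785154  0.06287665] 15.3333
[-10.70150351   8.84636607  32.40856163] [ 0.5263397  -0.01785181  0.0628581 ] 15.3833
[-10.05831963   8.99832068  31.81160976] [ 0.52639236 -0.01781366  0.06288681] 15.4333
[-9.67854098  8.60754139 31.8265712 ] [ 0.52635499 -0.01784362  0.06287073] 15.4833
0.07702816567625873 [np.float64(0.07720210174832526), np.float64(0.07708286452361918), np.float64(0.07708574572351043)]
```

View pics/n_top.png

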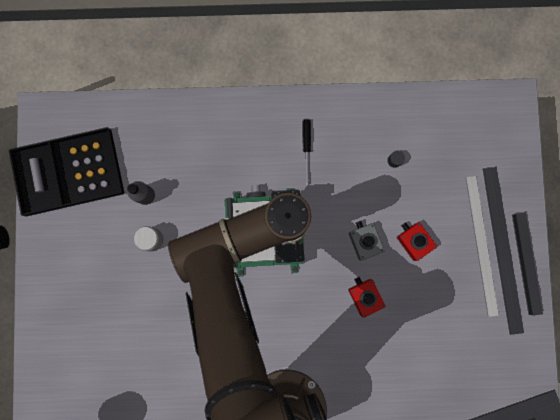

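Call:
arm_command([
  {"dx":0,"dy":0,"dz":0,"wx":0,"wy":0,"wz":0},
  {"dx":0.07,"dy":0,"dz":0.0,"wx":0,"wy":0,"wz":0},
])

```text
time_s: 15.75
tcp_pos: [0.5263, -0.0178, 0.0639]
eef_rot: [-127.3, 89.5, -35.5]
contact_force: [-3.1, 5.0, 7.1]
gripper_width: 0.0878
```

Run:
```python
from plant import r
for i in range(4):
    s=r.get_state();print(s['contact_force'],s['tcp_pos'],s['time_s']); r.capture("wrist")
```

```text
[-3.10436629  5.00738995  7.1195739 ] [ 0.52629268 -0.01779472  0.06387178] 15.75
[-2.07765507  5.14438851  6.84394464] [ 0.526267   -0.01785042  0.0635583 ] 15.8
[-2.87497854  5.21403956  9.55940581] [ 0.52630465 -0.01782398  0.06343098] 15.85
[-2.69825509  5.61229485  9.73707951] [ 0.52627355 -0.01784945  0.06338948] 15.9
```

Call:
arm_command([
  {"dx":0.09,"dy":0,"dz":0,"wx":0,"wy":0,"wz":0},
  {"dx":0.09,"dy":0,"dz":0,"wx":0,"wy":0,"wz":0},
])

```text
time_s: 16.12
tcp_pos: [0.5265, -0.0179, 0.0631]
eef_rot: [-123.5, 89.4, -31.7]
contact_force: [-9.7, 8.4, 29.2]
gripper_width: 0.0882
```

Run:
```python
from plant import r
from h import *
for i in range(8):
    s=r.get_state();print(s['contact_force'],s['tcp_pos'],s['time_s']); m=r.camera_model("wrist");p,d=r.capture("wrist")
C=cloud(m,d);print([np.median(C[v,190:250,2]) for v in (212,225,240)])
f=np.linalg.norm(s['contact_force'])
if 12<f<35: print("closing",r.close_job())
```

```text
[-9.73139943  8.38486176 29.24535289] [ 0.52646643 -0.01793018  0.06306146] 16.1167
[-9.17096937  8.23833003 26.36836486] [ 0.52645118 -0.01792183  0.06312533] 16.1667
[-8.06031629  8.14709959 25.275755  ] [ 0.52642661 -0.01791278  0.06314937] 16.2167
[-8.40681182  9.19917291 24.40621376] [ 0.52645592 -0.01789875  0.06316255] 16.2667
[-7.5552365   8.43945253 25.27381795] [ 0.52643338 -0.01792648  0.06313679] 16.3167
[-8.62711709  8.37320597 26.13114956] [ 0.52646449 -0.01790001  0.06316274] 16.3667
[-8.10781585  7.98091178 26.35425481] [ 0.52643348 -0.01789866  0.06314011] 16.4167
[-8.92123775  7.9042174  25.06847013] [ 0.52645277 -0.01789654  0.06314663] 16.4667
[np.float64(0.07708082425527377), np.float64(0.07709192707539403), np.float64(0.07710452661938266)]
the job is handed in; nothing more can be done
closing None
```

The job is handed in at about 16.5 s, with the arm still pushing the cover flat; the system gave no verdict.

- **Stop button:** I pressed the grey box's button to its stop, where the force jumped to about 34 N, and then released it. The red look-alikes were not pressed.
- **Fastener:** I lined it up by closing the jaws across it. Afterwards its slot measured 3.7° from the world's axis. The housing sits at about 2°, so the slot is roughly 0.03 rad from the cover's slot.
- **Cover:** I swung it down with the open fingers either side of the fastener. The last wrist depth readings along the plate agree to 0.1 mm at 77 mm above the table, close to the 78 mm expected when shut. The fastener stands up through the cover's slot.
- **Holding force:** the push on the cover was steady at about 25 N down (about 27 N in total), with 8–9 N sideways components.
- **Bystanders:** the bottle, tin, screwdriver and bar offcut look unmoved in the last top picture. I judged this by eye and did not measure it.

**Disagreement:** the fingertips turned out to be about 11–13 mm behind the reported TCP, not 11 mm ahead as described. I set all heights from contact and depth readings instead.

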